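Set the glass cell in the oil colour meter and zero it

ROBOT

A 6-joint arm with a two-finger parallel gripper is mounted at the origin on a cart in front of the work surface, level with it; the furniture and walls round the work are solid. World frame = base frame: x ahead of the robot, y to its left, z up, the work surface at z = 0. Lengths are in m, angles in rad, forces in N, time in s.
With the tool pointing down it reaches from about 0.275 to 0.725 m from the base axis. Payload 5.6 kg.
Tool frame: the origin (TCP) lies on the centre line of the jaws, within the pads' length; the fingertips stand 19 mm ahead of it and the grasp point (between the pads) is the TCP; z points along the fingers, y is the line along which they close (so a half turn about z gives the same grasp; the last joint's range is limited). The gripper opens to 85 mm and grips with 20 to 120 N. Pads are 22 mm wide; open, the fingers measure 114 mm over their backs; the gripper's body (76 mm by 85 mm) begins 54 mm behind the grasp point. The pads swing forward as they close: fully open they stand 13 mm farther back than shut.
Start: joints at [-0.864, 0.255, 0.108, 0, -1.424, -0.285], TCP at [0.225, -0.502, 0.25] pointing down, gripper open.
Joint ranges: [-2.95, 2.95], [-1.21, 1.97], [-1.09, 1.5], [-2.87, 1.71], [-2.94, -0.07], [-3.05, 3.05]. Speed limits (rad/s): [2.57, 2.57, 3.14, 3.14, 3.14, 3.14].

INTERFACE

Orientations are given as a 3x3 rotation matrix whose columns are the frame's x, y, z axes.
In Python, from bench import env gives the robot as it stands. The module is installed in compiled form; this text tells all that it offers. Calls block until the motion is done:
- env.move_pose(position, orientation): joint-space move of the TCP to a pose.
- env.move_l(position, attitude=None, max_speed=0.15): straight line of the TCP; attitude=None keeps the orientation; max_speed is the mean speed in m/s.
- env.move_j(angles): joint-space move.
- env.ungrasp() and env.grab(): open the fingers fully, or close them until they stop; the grip force is fixed at half the most.
- env.wait(seconds).
- env.solve_ik(position, orientation): joint angles nearest the present ones, or None.
- env.get_obs(): the state.
- env.get_image(name): name is "scene" or "top" or "wrist"; returns the picture (480x640x3 uint8, red, green, blue); there is no depth.
- env.camera_params(name): a dict with "fov_y" (degrees; the focal length in pixels is half the picture's height over the tangent of half this angle, whatever the lens; pixels are square), "cx", "cy" (the principal point, pixels), "distortion" ([k1, k2, p1, p2, k3] as OpenCV has them; the pictures are not rectified), "view" (4x4, takes a point from world to camera coordinates); the wrist camera has in their place "hand_eye" (4x4, takes a point from camera to tool coordinates, whose origin is the TCP and whose axes are the flange's). Camera axes: x right, y down, z forward; pixel columns grow to the right and rows downward; lengths in m; the calibration is good to about 2 mm. A picture is of the moment at which its call begins: read the wrist's pose just before it. camera_params takes no time and is no camera call.
A pose or a line that the arm cannot do raises env.Unreachable and nothing moves.
- env.finish_job(): hands the job in; it is judged then, once.
The state is a dict: "time": time; "q": joint angles; "qd": joint speeds; "effort": joint torques, N m; "ee_pos": TCP position; "eef_rot": TCP orientation; "ft_force": force on the tool from outside, world axes, zero at the start; "ft_torque": the same for the moment, N m; "gripper_width": finger opening in m; "finger_force": force on a finger pad.
Only numpy, scipy, OpenCV 4.12 (cv2) and the standard library are available. Lean on these libraries where they do the work, as an engineer would, in place of code of your own. Each camera call takes 0.05 s, during which the arm holds its last target. There are 200 camera calls.

TASK

Zero the cooking-oil colour meter on its empty glass cell: holding the cell only by its frosted ribbed sides, stand it down on the floor of the meter's bay with its clear faces across the light path and let go of it. Then slide the detector head up by its fin, gently, just until the cell is pinched between the detector's nose and the rubber light seal of the lamp, and press the zero button all the way down. Do not press hard on the glass, and leave the things around where they stand.

Things in the scene. Friction and masses are not known exactly. Their poses are not given: they have to be found in the camera images.
- cell_center (a point): Centre (half-way up) of the empty square glass cell, 32 x 32 x 70 mm tall, open top, walls 3 mm, 0.11 kg, upright on the worktop right of the meter. Own z is up. Its frosted white ribbed sides face its own +x and -x: hold it by these. Its smooth clear faces face its own +y and -y: fingers must not press on them. Either clear face may face the lamp.
- meter: The colour meter, fixed, 100 mm (own x) by 280 mm (own y) in plan; origin at the centre of its underside, on the worktop. Own y is the light path, 52 mm high: white lamp housing (92 x 95 mm, top 85 mm high) at +y, sliding detector head at -y, open bay between. Apart from the seal, no part of it may press or strike the glass with more than 35 N.
- bay (a point): Point on the bay floor mid-way between the rails (meter x = 0, y = -10 mm; 22 mm above the worktop), where a cell stands clear of both seal and nose. Axes as the meter's. Two aluminium guide rails run along the bay from meter y = -30 to +36 mm: inner faces 33.6 mm apart up to 42 mm high, bevelled outwards above, tops 49 mm high, so a standing cell sticks out 43 mm above them.
- lens_port (a point): Where the lens barrel leaves the lamp housing (meter y = +40 mm, 52 mm high). The barrel, 25 mm wide, points into the bay along the meter's -y and was left screwed in or out anywhere: the light seal that is its face stands 7 to 24 mm from here. That is not reported: it must be felt or seen. The rubber seal (23 mm wide) yields 3 mm at 5 N per mm, 1 N to start, then is solid; at most 14 N on the glass.
- fin (a point): Centre of the black thumb fin on the sliding detector head: 10 mm thick (own x), 30 mm long (own y), 30 mm tall, its top 98 mm above the worktop. The white head under it is 74 x 44 mm, top 68 mm high. Pinch the fin across its thickness, slide it along the meter's +y. Axes as the meter's. The head's black nose (23 mm wide, 52 mm high) ends in a flat rubber face 62 mm ahead (+y) of this point.
- head (a joint): Travel of the detector head along the meter's +y, 0 (fully back, nose face at meter y = -42 mm) to 0.055 m. A friction slide: it drags with about 5 N (some 7 N while pushing the cell along) and stays where it is left, holding up to about 5 N of the seal's push. It starts within 8 mm of fully back.
- zero_top (a point): Top of the round grey zero button (20 mm wide, in a black ring 36 mm wide) on top of the lamp housing, 105 mm above the worktop; pressed straight down.
- zero (a joint): Travel of the zero button, 0 (up) to 0.004 m (fully down); it springs back. Fully down takes about 4 N.
- oil_tub_mid (a point): Bystander: clear food tub with cooking oil and a green lid, 141 x 161 x 163 mm tall, behind the meter; point half-way up. Not to be moved.
- mill_mid (a point): Bystander: small white salt mill with a grey top, 44 mm wide, 90 mm tall, behind the meter's right end; point half-way up. Not to be moved.
- jar_mid (a point): Bystander: glass jar with a black lid, 60 mm wide, 83 mm tall, behind the meter; point half-way up. Not to be moved.
There are look-alikes about, which are no part of the job. What is shaped like the part that bears cell_center but red or turquoise is not meant.

How it is judged:
By the outcome, as a careful person would: the job done as asked, in the order asked, and still so for the second after the job is handed in, with the robot touching nothing.
It also fails if it takes over 67 s, if anything falls off the work surface, if the arm or the gripper's body presses on something with over 40 N, if the wrist force passes 120 N, or if a joint passes its speed limit or range.

## Working session

There is one attempt and no reset: what is moved stays moved. The work goes in short steps, each a Python script; the robot and the scene stay as the last script left them, time stands still between calls to the robot, and variables do not carry over. Pictures are saved under pics/ and viewed, at most 10 in all, crops included, and the job is handed in when it is done.

```bash
mkdir -p pics; python3 - <<'E'
from bench import env
import cv2,numpy as np
for n in("scene","top"):
    im=env.get_image(n); cv2.imwrite(f"pics/{n}0.png",im[:,:,::-1])
    p=env.camera_params(n); print(n,p)
print(env.camera_params("wrist"))
o=env.get_obs(); print(o)
E
```

```text
scene {'fov_y': 49.93077635934901, 'cx': 312.1558790634768, 'cy': 227.2084033814638, 'distortion': array([-0.12484882,  0.        ,  0.        ,  0.        ,  0.        ]), 'view': array([[ 8.89200627e-01, -4.57517126e-01,  5.69524294e-04,
        -5.34499521e-01],
       [-3.17467260e-01, -6.17904196e-01, -7.19311437e-01,
         1.31091515e-01],
       [ 3.29449213e-01,  6.39431375e-01, -6.94687507e-01,
         1.10863434e+00],
       [ 0.00000000e+00,  0.00000000e+00,  0.00000000e+00,
         1.00000000e+00]])}
top {'fov_y': 57.65430300641032, 'cx': 318.3841560599859, 'cy': 241.5511022320864, 'distortion': array([0.02930044, 0.        , 0.        , 0.        , 0.        ]), 'view': array([[-0.02686579, -0.99926562, -0.02732117, -0.12701467],
       [-0.9850078 ,  0.0311217 , -0.16967934,  0.55228956],
       [ 0.17040501,  0.02235299, -0.98512054,  0.94761691],
       [ 0.        ,  0.        ,  0.        ,  1.        ]])}
{'fov_y': 68.52166164740262, 'cx': 319.8693340177422, 'cy': 241.12135741909094, 'distortion': array([-0.05624431,  0.        ,  0.        ,  0.        ,  0. 
[... 457 characters left out ...]
,
       -1.42391780e+00, -2.84667276e-01]), 'qd': array([ 0.00140926, -0.00230335,  0.00195282,  0.00139504,  0.00109298,
        0.00088105]), 'effort': array([-1.02128535e-03, -3.87605667e+01,  2.38473129e+01,  5.37773475e+00,
       -3.79282515e-03, -6.93623974e-06]), 'ee_pos': array([ 0.2250564 , -0.50139961,  0.24951468]), 'eef_rot': array([[-9.12394667e-01, -4.09310863e-01, -7.66773366e-04],
       [-4.09311571e-01,  9.12393463e-01,  1.48545067e-03],
       [ 9.15879112e-05,  1.66916648e-03, -9.99998603e-01]]), 'ft_force': array([0.17990252, 0.38799769, 0.06813129]), 'ft_torque': array([-0.05345971,  0.01415393,  0.00048107]), 'finger_force': 0.0, 'gripper_width': 0.08514549905389718}
```

View pics/scene0.png

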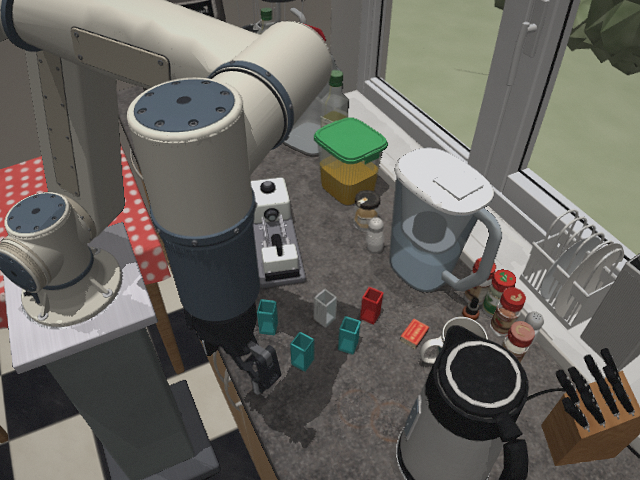

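View pics/top0.png

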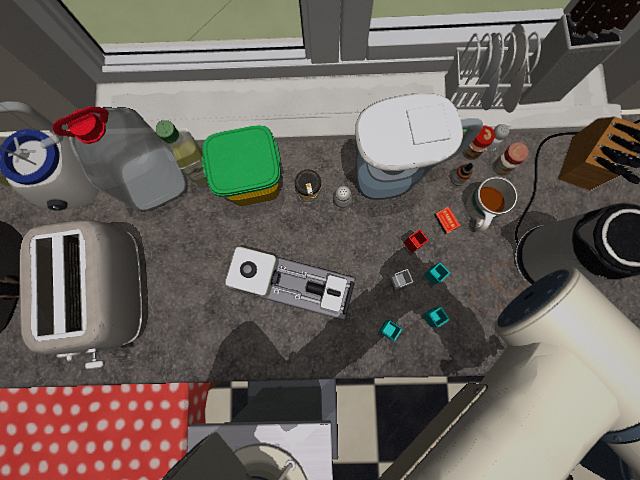

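Scene/top show five cell-shaped things. In the top view these are clear/white (402,279), red (416,240), and turquoise (439,272), (437,316) and (391,330). Only the clear one at (402,279) fits; the coloured ones are look-alikes. In the top view the meter runs from the lamp (250,270) to the fin (325,292). I'll confirm this in an enlarged crop.

```bash
cat > h.py <<'E'
from bench import env
import cv2,numpy as np
def K(p):
    f=240/np.tan(np.radians(p["fov_y"]/2)); return np.array([[f,0,p["cx"]],[0,f,p["cy"]],[0,0,1.]])
def view(n,o=None):
    p=env.camera_params(n)
    if n!="wrist": return p,p["view"]
    T=np.eye(4); T[:3,:3]=o["eef_rot"]; T[:3,3]=o["ee_pos"]
    return p,np.linalg.inv(T@p["hand_eye"])
def ray(n,uv,z,o=None):
    """pixel -> world point at height z"""
    p,V=view(n,o); d=cv2.undistortPoints(np.array([[uv]],float),K(p),p["distortion"])[0,0]
    R=V[:3,:3].T; c=-R@V[:3,3]; r=R@np.array([*d,1]); return c+r*(z-c[2])/r[2]
def proj(n,P,o=None):
    p,V=view(n,o); return cv2.projectPoints(np.array(P,float).reshape(-1,3),cv2.Rodrigues(V[:3,:3])[0],V[:3,3],K(p),p["distortion"])[0][:,0]
def R(a):
    """tool down, tool y (closing line) along world angle a"""
    y=np.array([np.cos(a),np.sin(a),0]); z=np.array([0,0,-1.]); return np.c_[np.cross(y,z),y,z]
E
python3 - <<'E'
import cv2
im=cv2.imread("pics/top0.png")[225:345,220:460]
cv2.imwrite("pics/c1.png",cv2.resize(im,(800,400),interpolation=cv2.INTER_CUBIC))
E
```

```text
(no output)
```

View pics/c1.png

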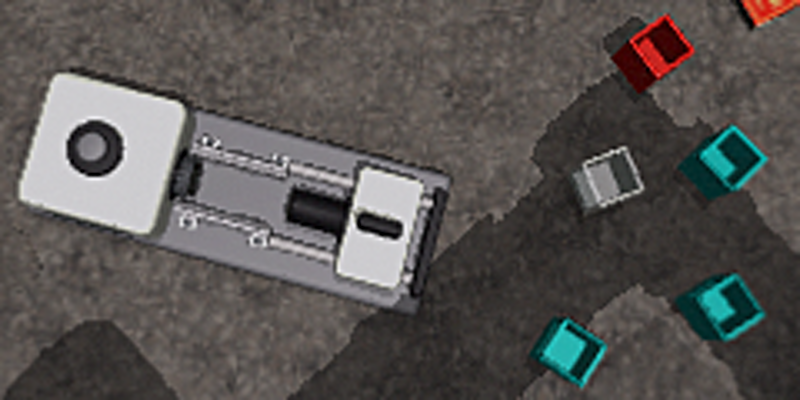

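The crop shows the clear cell with its top rim centre at (612,175) in the crop, on its own and not coloured, so this is the one. The button is at (95,147) and the fin at (380,225).

```bash
python3 - <<'E'
from h import *
c=lambda u,v:(220+u*.3-.35,225+v*.3-.35)
b=ray("top",c(95,147),.105); f=ray("top",c(380,225),.098); g=ray("top",c(614,174),.07)
print(b,f,g, "dist",np.linalg.norm((b-f)[:2]),"ang",np.degrees(np.arctan2(*(b-f)[:2][::-1])))
a=np.arctan2(*(b-f)[:2][::-1])
# tool x horizontally: camera offset +x of tool; look from poses
o=env.get_obs()
for k in(0,np.pi):
    print(k,env.solve_ik(g+[0,0,.2],R(np.pi/2+k)), env.solve_ik(g+[0,0,.2],R(a-np.pi/2+k)))
E
```

```text
[0.48416844 0.00625971 0.105     ] [ 0.42994577 -0.17357996  0.098     ] [ 0.46034083 -0.32744042  0.07      ] dist 0.1878361125064709 ang 73.22164538702837
0 [-0.34143247  0.28055759  0.19201567  0.         -1.4822544  -1.22936385] None
3.141592653589793 [-0.34143247  0.28055759  0.19201567  0.         -1.4822544   1.9122288 ] [-0.34143247  0.28055759  0.19201567  0.         -1.4822544   0.04859494]
```

```bash
python3 - <<'E'
from h import *
a=np.radians(73.2); m=np.array([np.cos(a),np.sin(a),0])
fin=np.array([.430,-.1736,.083]); g=np.array([.4603,-.3274,0])
for n,P in(("b",fin+m*.095*.7),("g",g)):
    P=P.copy();P[2]=.24 if n=="b" else .2
    env.move_pose(P,R(a+np.pi/2)); env.wait(.3)
    o=env.get_obs(); im=env.get_image("wrist"); cv2.imwrite(f"pics/w{n}.png",im[:,:,::-1])
    np.savez(f"o_{n}.npz",ee_pos=o["ee_pos"],eef_rot=o["eef_rot"]); print(o["time"],o["ee_pos"],o["ft_force"])
E
```

```text
2.0583 [ 0.4491533  -0.11038033  0.23996923] [ 0.94311627  0.1961516  -0.20832088]
3.3 [ 0.46070859 -0.32660844  0.2004959 ] [ 0.49311083 -0.40793266  0.48338557]
```

View pics/wb.png

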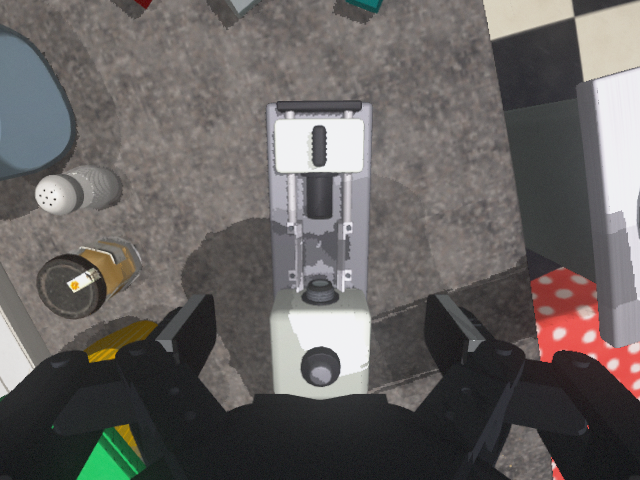

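View pics/wg.png

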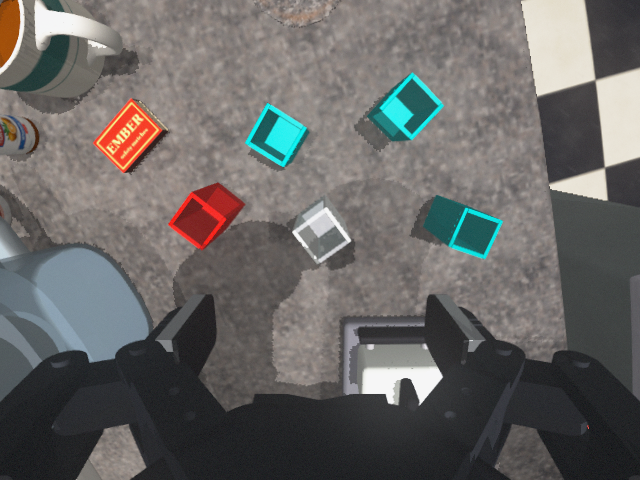

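Wb shows the meter almost exactly vertical in the picture: fin (319,146), button (320,367), and the seal at about (320,282). Wg shows the clear cell with its rim centre near (321,233). I'll enlarge both to get the rib sides and edges.

```bash
python3 - <<'E'
import cv2,numpy as np
a=cv2.imread("pics/wg.png")[190:274,280:364]; b=cv2.imread("pics/wb.png")[94:394,260:380]
a=cv2.resize(a,(500,500),interpolation=cv2.INTER_CUBIC)
b=cv2.resize(b,(240,600),interpolation=cv2.INTER_CUBIC)
o=np.zeros((600,745,3),np.uint8);o[:500,:500]=a;o[:,505:]=b
cv2.imwrite("pics/c2.png",o)
E
```

```text
(no output)
```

View pics/c2.png

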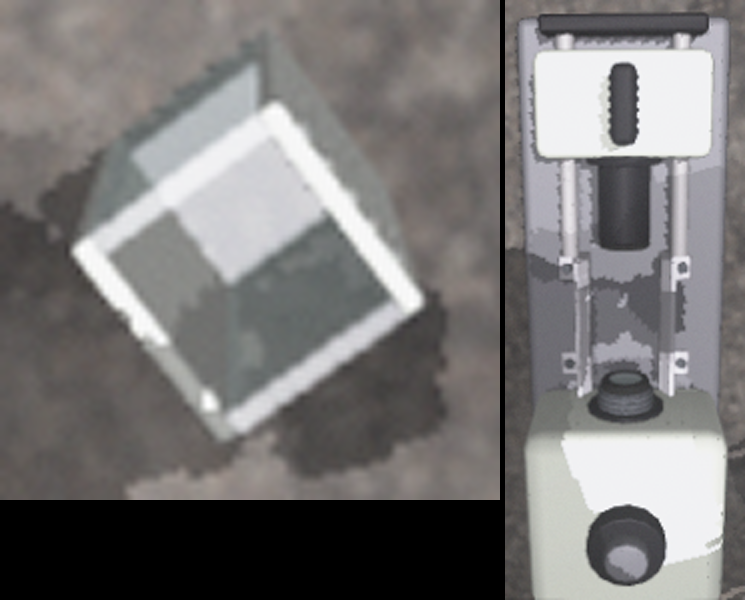

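The cell's floor shows through the top-left wall and not through the top-right one. The top-right and bottom-left rims are bright white. So the frosted sides face image top-right/bottom-left and the clear ones top-left/bottom-right. I'll compute the poses and confirm from nearer, with the camera looking at the presumed clear face.

```bash
python3 - <<'E'
from h import *
og=dict(np.load("o_g.npz")); ob=dict(np.load("o_b.npz"))
q=[(280+u*84/500,190+v*84/500) for u,v in((268,103),(424,302),(228,440),(73,248))]
P=[ray("wrist",p,.07,og) for p in q]; C=np.mean(P,0)
for i in range(4):
    d=P[(i+1)%4]-P[i]; print(np.round(np.linalg.norm(d)*1e3,1),np.degrees(np.arctan2(d[1],d[0])))
print("cell",C)
px=lambda u,v:(260+(u-505)/2,94+v/2)
for n,u,v,z in(("fin",623.5,103,.098),("fin0",623.5,64,.098),("fin1",623.5,144,.098),("nosetipL",598,246,.052),("nosetipR",651,246,.052),("headL",536,103,.068),("headR",713,103,.068),("baseL",519,20,.022),("baseR",727,20,.022),("railL0",590,260,.049),("railR0",664,260,.049),("sealtop",626,371,.0635),("lampL",527,440,.085),("lampR",725,440,.085),("btn",628,562,.105)):
    print(n,np.round(ray("wrist",px(u,v),z,ob),4))
E
```

```text
32.1 111.21445751781893
30.7 19.865089750548595
31.8 -69.34922627042549
30.4 -159.73255649142726
cell [ 0.45922882 -0.32675059  0.07      ]
fin [ 0.4303 -0.1738  0.098 ]
fin0 [ 0.4263 -0.1869  0.098 ]
fin1 [ 0.4346 -0.1596  0.098 ]
nosetipL [ 0.4596 -0.1173  0.052 ]
nosetipR [ 0.4367 -0.1104  0.052 ]
headL [ 0.4644 -0.1842  0.068 ]
headR [ 0.3955 -0.1633  0.068 ]
baseL [ 0.4655 -0.2234  0.022 ]
baseR [ 0.3742 -0.1956  0.022 ]
railL0 [ 0.4653 -0.1116  0.049 ]
railR0 [ 0.4329 -0.1018  0.049 ]
sealtop [ 0.4636 -0.0604  0.0635]
lampL [ 0.5119 -0.0501  0.085 ]
lampR [ 0.4292 -0.0251  0.085 ]
btn [0.4836 0.0083 0.105 ]
```

Checks pass: cell sides 30–32 mm, fin to nose 62.5 mm, lateral scatter within 1 mm. Meter axis is 73.55°, cell frosted axis about 20.5°, head at about 2 mm. Next I go above the cell and look from near.

```bash
cat >> h.py <<'E'
A=np.radians(73.55); M=np.array([np.cos(A),np.sin(A),0]); X=np.array([np.sin(A),-np.cos(A),0])
FIN=np.array([.4303,-.1738,0]); G=np.array([.4592,-.3268,0]); GA=np.radians(200.5)
def at(y,z,s=2,x=0):  # meter y in mm
    p=FIN+M*(y+104-s)/1e3+X*x/1e3; p[2]=z; return p
E
python3 - <<'E'
from h import *
env.move_pose(G+[0,0,.135],R(GA)); env.wait(.3)
o=env.get_obs(); im=env.get_image("wrist"); np.savez("o_n.npz",ee_pos=o["ee_pos"],eef_rot=o["eef_rot"])
q=proj("wrist",[G+[0,0,.07]],o)[0]; print(o["time"],o["ee_pos"],q)
u,v=map(int,q); c=im[max(0,v-110):v+90,u-130:u+130,::-1]; print(max(0,v-110),u-130)
cv2.imwrite("pics/n.png",cv2.resize(c,None,fx=3,fy=3,interpolation=cv2.INTER_CUBIC))
E
```

```text
4.3167 [ 0.45948991 -0.32692235  0.13558071] [320.40850443 266.06965655]
156 190
```

View pics/n.png

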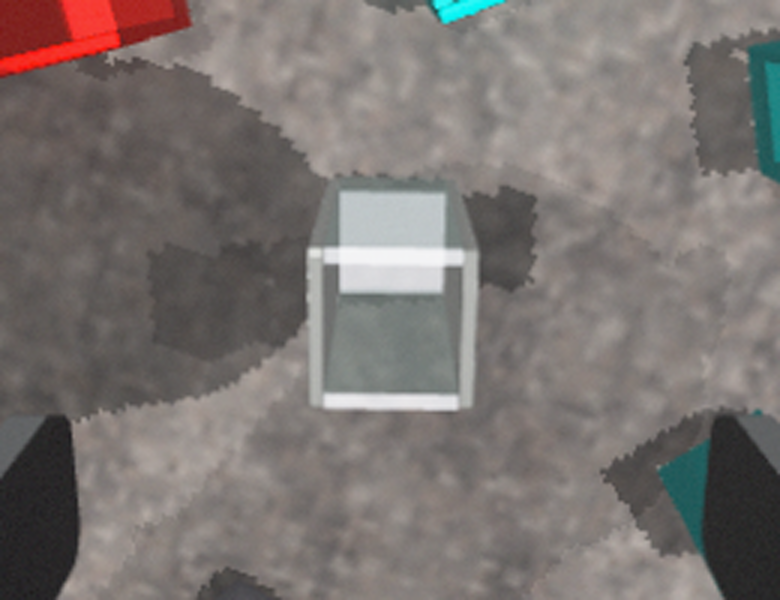

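The face toward the camera is clear (floor and worktop show through) and the left and right sides are opaque. The rim spans 309–478 × 248–410 in the crop, which is centred and square. I'll grip and carry it over the bay.

```bash
python3 - <<'E'
from h import *
env.move_l(G+[0,0,.052],max_speed=.12); env.wait(.1); o=env.get_obs(); print(o["ee_pos"],o["ft_force"])
env.grab(); o=env.get_obs(); print("grip",o["time"],o["gripper_width"],o["finger_force"],o["ft_force"])
env.move_l(G+[0,0,.2],max_speed=.15)
env.move_pose(at(-10,.2),R(A+np.pi/2))
env.move_l(at(-10,.112),max_speed=.12); env.wait(.4)
o=env.get_obs(); im=env.get_image("wrist"); np.savez("o_h.npz",ee_pos=o["ee_pos"],eef_rot=o["eef_rot"])
print(o["time"],o["ee_pos"]-at(-10,.112),o["gripper_width"],o["ft_force"],o["eef_rot"][:,1],np.cos(A+np.pi/2))
print(proj("wrist",[at(-10,.060,x=-16.8),at(-10,.060,x=16.8),at(36,.049,x=0),at(-30,.049,x=-16.8),at(-30,.049,x=16.8),at(-102,.098)],o))
cv2.imwrite("pics/h.png",im[:,:,::-1])
c=im[0:300,220:420,::-1]; cv2.imwrite("pics/hc.png",cv2.resize(c,(400,600),interpolation=cv2.INTER_CUBIC))
E
```

```text
[ 0.4598999  -0.32711802  0.05304937] [0.17467846 0.75259543 0.09732835]
grip 5.85 0.031748172209029396 59.92876589298248 [-0.95874739 -0.17022067  1.36716084]
9.325 [1.08384333e-04 3.28341470e-05 2.56665212e-04] 0.031160435105118303 [-0.10609001  1.2080939  -1.52135608] [-9.59070174e-01  2.83168068e-01 -4.95941902e-04] -0.9590672198898295
[[351.30624213 273.83106745]
 [288.21983799 273.82479354]
 [319.83211195 339.39185437]
 [350.46346557 232.40116867]
 [289.09424813 232.40633708]
 [319.44167816  72.71144525]]
```

View pics/hc.png

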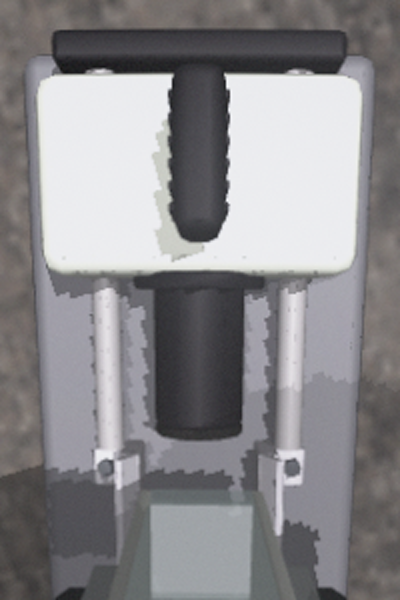

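The held cell's floor is at crop x 150–250 (mid 200), with the nose at 155–243 and the brackets at 93–304 (mid 199). So the cell is centred to about 0.5 mm and square. I'll lower it while watching the forces.

```bash
python3 - <<'E'
from h import *
f0=env.get_obs()["ft_force"]
z=.112
for z in list(np.arange(.106,.0795,-.004))+list(np.arange(.079,.070,-.0007)):
    env.move_l(at(-10,z),max_speed=.05); env.wait(.05); o=env.get_obs(); f=o["ft_force"]-f0
    print(round(z,4),np.round(o["ee_pos"][2],4),np.round(f,1),"lat",round(f@X,1),"long",round(f@M,1),round(o["time"],2))
    if np.linalg.norm(f)>6: break
E
```

```text
0.106 0.1057 [-0.1  0.8  0.7] lat -0.3 long 0.7 9.69
0.102 0.1019 [ 1.1  0.8 -0.5] lat 0.9 long 1.1 9.99
0.098 0.0979 [ 0.2 -0.3 -0.2] lat 0.3 long -0.2 10.29
0.094 0.0939 [0.1 0.6 0.3] lat -0.0 long 0.6 10.59
0.09 0.0899 [0.7 0.  0.8] lat 0.7 long 0.2 10.89
0.086 0.0859 [1.4 0.4 0.5] lat 1.2 long 0.7 11.19
0.082 0.0819 [ 1.7  0.3 -0.7] lat 1.6 long 0.8 11.49
0.079 0.0789 [ 1.5  0.2 -0.6] lat 1.4 long 0.6 11.79
0.0783 0.0783 [ 1.5 -0.2 -0.5] lat 1.5 long 0.2 12.09
0.0776 0.0776 [ 1.6 -1.   0.7] lat 1.8 long -0.5 12.39
0.0769 0.0769 [ 1.4 -1.1  0.1] lat 1.7 long -0.7 12.69
0.0762 0.0762 [ 1.8 -0.  -0.1] lat 1.7 long 0.5 12.99
0.0755 0.0755 [ 1.8 -0.4 -0.7] lat 1.8 long 0.1 13.29
0.0748 0.0748 [ 1.7 -0.2  0.4] lat 1.7 long 0.2 13.59
0.0741 0.0743 [-0.9  0.8  3.6] lat -1.1 long 0.5 13.89
0.0734 0.0743 [-3.5  2.2 11.1] lat -4.0 long 1.2 14.19
```

The cell is on the bay floor (TCP 0.0743, rising Fz). I'll relieve, release, then grip the fin.

```bash
python3 - <<'E'
from h import *
env.move_l(at(-10,.0743),max_speed=.05)
env.ungrasp(); o=env.get_obs(); print("open",o["time"],o["gripper_width"],o["ft_force"])
env.move_l(at(-10,.19),max_speed=.12)
env.wait(.2); o=env.get_obs(); im=env.get_image("wrist"); np.savez("o_p.npz",ee_pos=o["ee_pos"],eef_rot=o["eef_rot"]); cv2.imwrite("pics/p.png",im[:,:,::-1])
c=im[40:340,220:420,::-1]; cv2.imwrite("pics/pc.png",cv2.resize(c,(400,600),interpolation=cv2.INTER_CUBIC))
f0=o["ft_force"]
env.move_l(at(-102,.19),max_speed=.2)
env.move_l(at(-102,.090),max_speed=.12); env.wait(.2); o=env.get_obs(); print(o["ee_pos"]-at(-102,.09),o["ft_force"]-f0)
env.grab(); env.wait(.2); o=env.get_obs(); f=o["ft_force"]-f0; print("fin",o["time"],o["gripper_width"],o["finger_force"],f@X,f@M,f[2])
E
```

```text
open 15.0167 0.08526746074806855 [-0.33431607 -0.88390733  0.1731288 ]
[ 4.32477911e-04 -2.50111778e-05  6.16934382e-04] [-0.8619261  -0.48765747 -0.61583808]
fin 19.05 0.00905375919001749 60.79085826873779 3.414953573479068 -0.817203258851088 -0.45458441491533774
```

View pics/pc.png

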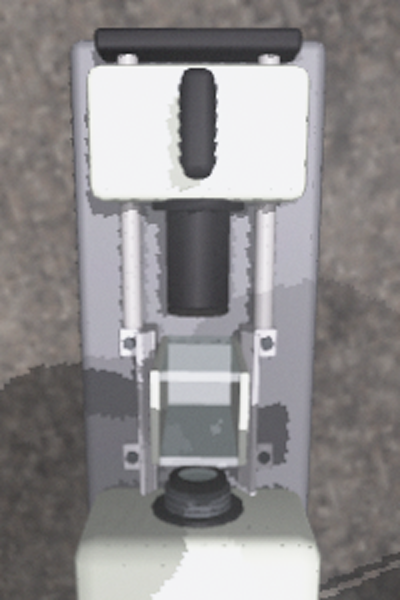

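The picture shows the cell standing square between the rails (rim 150–250 × 370–465), the nose tip at y 315 and the seal at about 470. The fin is gripped. Now I slide it gently, watching force.

```bash
python3 - <<'E'
from h import *
import json
def F(n=4):
    L=[]
    for _ in range(n): env.wait(.02); L.append(env.get_obs()["ft_force"])
    return np.mean(L,0)
p0=env.get_obs()["ee_pos"]; f0=F(); hist=[]
env.move_l(at(-102+6,.090),max_speed=.03)
for d in np.arange(7,30,.8):
    env.move_l(at(-102+d,.090),max_speed=.02); f=F(); o=env.get_obs(); r=-(f-f0)@M; hist.append(r)
    print(round(d,1),round((o["ee_pos"]-p0)@M*1e3,2),round(r,1),round(o["time"],1))
    if d>14 and len(hist)>6 and r>np.median(hist[-8:-2])+3.2 or r>13: break
E
```

```text
7.0 6.48 3.4 19.8
7.8 7.17 3.9 20.1
8.6 7.95 4.1 20.4
9.4 8.74 3.4 20.7
10.2 9.53 3.8 21.1
11.0 10.31 3.5 21.4
11.8 11.11 3.3 21.7
12.6 11.92 3.8 22.0
13.4 12.72 3.7 22.3
14.2 13.46 4.5 22.6
15.0 14.13 5.0 22.9
15.8 14.89 5.1 23.3
16.6 15.68 4.9 23.6
17.4 16.48 5.2 23.9
18.2 17.29 5.1 24.2
19.0 18.09 4.9 24.5
19.8 18.89 5.3 24.9
20.6 19.68 5.0 25.2
21.4 20.48 4.8 25.5
22.2 21.27 4.8 25.8
23.0 22.09 5.4 26.1
23.8 22.87 5.4 26.4
24.6 23.68 4.9 26.8
25.4 24.49 5.1 27.1
26.2 25.27 5.2 27.4
27.0 26.08 5.0 27.7
27.8 26.87 5.4 28.0
28.6 27.68 5.2 28.3
29.4 28.46 5.1 28.6
```

```bash
python3 - <<'E'
from h import *
def F(n=4):
    L=[]
    for _ in range(n): env.wait(.02); L.append(env.get_obs()["ft_force"])
    return np.mean(L,0)
p0=at(-102,.09); hist=[]
d=29.4
while d<46:
    step=.8 if len(hist)<3 or hist[-1]<np.median(hist[:4])+1 else .4
    d+=step
    env.move_l(at(-102+d,.090),max_speed=.02); f=F(); o=env.get_obs(); r=-f@M; hist.append(r)
    print(round(d,1),round((o["ee_pos"]-p0)@M*1e3,2),round(r,1),round(f@X,1),round(f[2],1),round(o["time"],1))
    if r>np.median(hist[:4])+3.0: break
E
```

```text
30.2 29.28 5.6 4.9 -2.2 29.0
31.0 30.07 5.5 5.3 -1.9 29.3
31.8 30.87 5.9 5.1 -2.3 29.6
32.6 31.6 5.8 5.2 -2.2 29.9
33.4 32.07 7.7 5.7 -2.7 30.2
33.8 32.24 8.5 5.8 -2.7 30.6
34.2 32.39 9.9 6.0 -3.0 30.9
```

The seal took up at about 31.8 mm and force rose by about 4 N, so the cell is pinched lightly. I'll ease the arm's push, release the fin, then press the button with shut fingers.

```bash
python3 - <<'E'
from h import *
env.move_l(at(-102+33.2,.090),max_speed=.02); env.wait(.1); print(-env.get_obs()["ft_force"]@M, (env.get_obs()["ee_pos"]-at(-102,.09))@M*1e3)
env.ungrasp(); env.move_l(at(-102+33,.19),max_speed=.12); env.grab()
B=np.array([.4838,.0080,0])
env.move_l(B+[0,0,.19],max_speed=.2)
env.move_l(B+[0,0,.132],max_speed=.12); env.wait(.3); f0=env.get_obs()["ft_force"]; print("t",env.get_obs()["time"])
for z in np.arange(.128,.112,-.001):
    env.move_l(B+[0,0,z],max_speed=.03); env.wait(.06); o=env.get_obs(); f=o["ft_force"]-f0
    print(round(z,4),round(o["ee_pos"][2],4),np.round(f,1))
    if f[2]>12: break
print(o["time"])
E
```

```text
5.373579110594702 32.344749168476014
t 35.5583
0.128 0.1279 [-0.2 -0.6  0. ]
0.127 0.127 [ 0.2 -0.1  0.8]
0.126 0.126 [-1.1 -1.3  0.2]
0.125 0.125 [ 0.7 -1.1  0.6]
0.124 0.1241 [0.4 0.  1.8]
0.123 0.1232 [ 0.3 -0.3  1.7]
0.122 0.1221 [ 0.3 -0.7  2.8]
0.121 0.1211 [1.1 0.6 4.3]
0.12 0.1201 [1.1 0.2 4.4]
0.119 0.12 [-2.3  1.5 10.7]
0.118 0.1198 [-5.2  0.9 16.7]
38.9833
```

The button gave 4 mm of spring travel and then a hard stop, so it is fully down. I'll retreat and take a last look.

```bash
python3 - <<'E'
from h import *
B=np.array([.4838,.0080,0])
env.move_l(B+[0,0,.2],max_speed=.12)
env.move_l(at(-10,.22),max_speed=.2); env.wait(.2)
im=env.get_image("wrist"); t=env.get_image("top"); print(env.get_obs()["time"])
c=cv2.resize(im[60:360,220:420,::-1],(400,600),interpolation=cv2.INTER_CUBIC)
d=cv2.resize(t[120:360,200:360,::-1],(400,600),interpolation=cv2.INTER_CUBIC)
cv2.imwrite("pics/end.png",np.hstack([c,d]))
E
```

```text
40.7667
```

View pics/end.png

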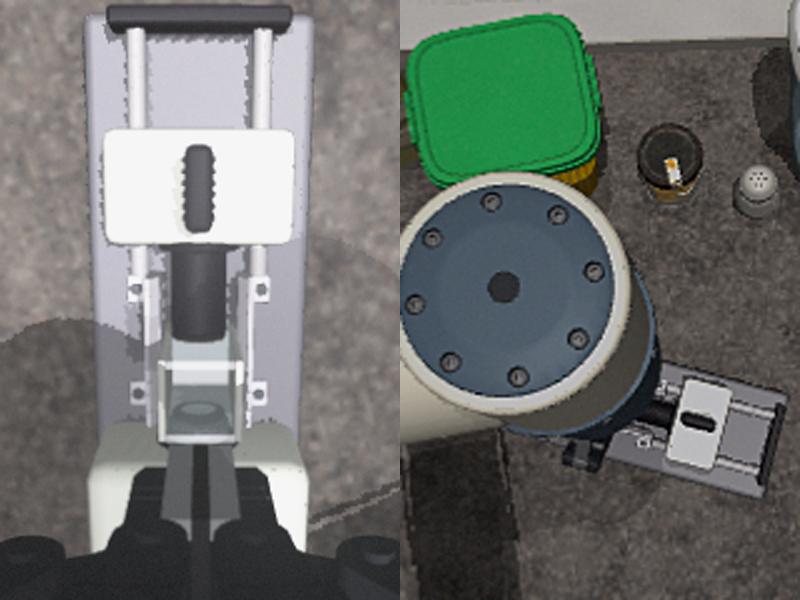

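The cell (rim 160–240 × 362–440) stands upright, with the nose against its rear face and the seal seen through its front. The tub, jar and mill are undisturbed.

```bash
python3 -c "
from bench import env
print(env.finish_job())"
```

```text
the job is handed in; nothing more can be done
None
```

The job is handed in: the cell stands in the bay, pinched at about 4 N between nose and seal, the zero button went down its full 4 mm, and the tub, jar and mill look undisturbed (about 41 s of the 67 s used; no verdict was returned).

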